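Release the charged battery pack and trap it as it springs out

ROBOT

A 6-joint arm with a two-finger parallel gripper is mounted at the origin on a cart in front of the work surface, level with it; the furniture and walls round the work are solid. World frame = base frame: x ahead of the robot, y to its left, z up, the work surface at z = 0. Lengths are in m, angles in rad, forces in N, time in s.
With the tool pointing down it reaches from about 0.2 to 0.875 m from the base axis. Payload 3.4 kg.
Tool frame: the origin (TCP) lies between the finger pads; the fingertips stand 25 mm ahead of it and the grasp point (between the pads) lies 6 mm ahead of it (r.nose_length is the z of the fingertips in the tool frame, in m); z points along the fingers, x is the direction in which the jaws open and shut, and the axes are right-handed (so a half turn about z gives the same grasp; the last joint's range is limited). The gripper opens to 94 mm and grips with 3 to 60 N. Pads are 16 mm wide; open, the fingers measure 119 mm over their backs; the gripper's body (75 mm by 177 mm) begins 78 mm behind the grasp point.
Start: joints at [1.058, 0.276, 1.505, -0, 1.361, -0.121], TCP at [0.22, 0.531, 0.23] pointing down, gripper open.
Joint ranges: [-2.89, 2.89], [-0.75, 2.08], [0.22, 2.7], [-1.18, 4.32], [0.11, 2.71], [-2.7, 2.7]. Speed limits (rad/s): [2.57, 2.57, 3.14, 3.14, 3.14, 3.14].

INTERFACE

Orientations are given as a unit quaternion [w, x, y, z].
In Python, from plant import r, gripper_to, inverse_kinematics, vision, models, telemetry gives the robot as it stands. Calls block until the motion is done:
- r.move_to(position, orientation): joint-space move of the TCP to a pose.
- r.move_l(position, rot=None, vel=0.15, guard=None): straight line of the TCP; rot=None keeps the orientation; vel is the mean speed in m/s. With guard (N) it stops when the force on the tool has changed by that much, and returns True; else False.
- r.movej(angles): joint-space move.
- gripper_to(opening, f_grip=None): finger opening in m; f_grip is the grip in N (None keeps the last); returns when the fingers have stopped.
- r.hold(seconds).
- inverse_kinematics(position, orientation): joint angles nearest the present ones, or None.
- vision.snapshot(name): name is "scene" or "top"; returns the picture (384x512x3 uint8, red, green, blue); there is no depth.
- vision.get_calibration(name): a dict with "fx", "fy", "cx", "cy" (pixels), "position" and "orientation" of the camera in the world. Camera axes: x right, y down, z forward; pixel columns grow to the right and rows downward; lengths in m; the calibration is good to about 2 mm. A picture is of the moment at which its call begins. get_calibration takes no time and is no camera call.
A pose or a line that the arm cannot do raises r.PlanningError and nothing moves.
- r.sign_off(): hands the job in, once; it reports no verdict.
Trained networks look in the newest picture that a camera, given by its name, has taken for a name from the list of things; names that differ only in an ending like _2 or _b are one class to them, and where a whole thing is asked for, a point or a joint stands for the part that bears it (a point fixed in the world has none). Each returns a list of dicts, best first, with "score" (0 to 1); they miss things now and then, are a little off and sometimes report something else, mostly with a low value. They report only what shows in the picture. A call takes as long as a camera call.
- models.boxes_of(thing, camera): "at" ([x, y, z] in m, in world coordinates, good to about 4 mm: the middle of the surface that is visible of it).
- models.regions_of(thing, camera): "pixels" (384x512 bool, what is visible of it).
- models.mark_of(thing, camera): "at" ([x, y, z] in m, in world coordinates, good to about 4 mm: a listed point, or the origin of a listed thing).
Readings, each from a call of its own:
- telemetry.current_t(): time.
- telemetry.current_joints(): joint angles.
- telemetry.current_dq(): joint speeds.
- telemetry.current_joint_efforts(): joint torques, N m.
- telemetry.current_ee_pos(): TCP position.
- telemetry.current_tool_rot(): TCP orientation.
- telemetry.current_wrist_force(): force on the tool from outside, world axes, zero at the start.
- telemetry.current_torque(): the same for the moment, N m.
- telemetry.current_opening(): finger opening in m.
Only numpy, scipy, OpenCV 4.12 (cv2) and the standard library are available. Lean on these libraries where they do the work, as an engineer would, in place of code of your own. Each camera call takes 0.05 s, during which the arm holds its last target.

TASK

One of the two battery packs is charged: the one in the charger whose lamp is green. Press that charger's blue release key all the way down with one finger and, with the other finger, trap the pack as its spring shoots it out, before it slides off the front end of the charger. Do not lift anything and leave the other charger, its pack and the cups alone; finish while holding it so, one finger keeping the key down and the other touching the front of the popped-out pack and keeping it still.

Things in the scene. Friction and masses are not known exactly. Their poses are not given: they have to be found in the camera images.
- charger_ready: grey fixed bench charger with the GREEN lamp (15 mm). Origin: underside, on the slide's middle line; own z up, own -x (about towards the robot) is the way out. Spans own x -68..97, y -72..40 mm. Level bed 22 mm up; rails (80 mm over all, 33 mm high) hold the pack's foot: it only slides along x. Lamp housing 74 mm high at x 66..97.
- charger_ready_front (a point): front end of that charger's bed, on its middle line, 22 mm above the table, at charger x = -68 mm. Nothing there stops the pack. The ejector, a spring plate behind the pack, pushes it this way with about 10 N at the start, falling evenly to 3 N after its stroke of 45 mm.
- key_ready_top (a point): centre of the top of the green-lamp charger's blue release key: a cap 34 mm along charger x, 22 mm along charger y, at charger (-46, -54.5, 42) mm when up; surround 30 mm high. The key carries the steel latch tongue (14 mm wide, 5.5 mm above the bed, about 0 to 7 mm ahead of the pack's front face).
- key_ready (a joint): travel of the green-lamp charger's key, m: 0 up, 0.007 fully down at a hard stop. It springs back up if let go; pressing takes up to about 4 N on the way and 3 N at the bottom. The tongue sinks with the key and frees the pack at 0.005 to 0.006.
- pack_ready_mid (a point): middle of the green-lamp charger's dark battery pack, half-way up: 80 (x) by 56 (y) by 40 mm, 0.28 to 0.46 kg, smooth. Latched at about charger (19, 0, 42) mm: front face at x -21, 25 mm behind the key's middle. Freed, it shoots out along charger -x at up to 1 m/s; a finger already waiting over the slide, tip lower than its top, stops it; the ejector keeps it pressed there.
- charger_busy: the other charger, with a red lamp, of the very same make and size; its pack is still charging. Fixed; do not operate it. Origin and axes as for the green-lamp charger.
- key_busy (a joint): travel of the red-lamp charger's key in m, 0 up, 0.007 down; to be left alone
- pack_busy_mid (a point): middle of the pack in the red-lamp charger, same size; to be left alone
- cup_a_mid (a point): middle of a loose clear dosing cup, 51 mm wide and 35 mm high, standing on the table in the gap between the chargers, nearer the robot; leave it alone
- cup_b_mid (a point): middle of a loose clear dosing cup, 51 mm wide and 35 mm high, standing on the table in the gap between the chargers, nearer the robot; leave it alone

How it is judged:
On the way, in this order (a step that is already met when the one before it is completed fails the run):
1. a finger presses the green-lamp charger's key while the pack is still latched (value of joint key_ready above 0.002 m and contact force between the fingers and key_ready above 0.3 N and x of pack_ready_mid in the frame of charger_ready above 0.0172 m).
2. the pack has sprung out of the latch and stands still against a finger, still on the slide, with the key still held down (x of pack_ready_mid in the frame of charger_ready between -0.028 and 0.0165 m and z of pack_ready_mid in the frame of charger_ready between 0.037 and 0.047 m and linear speed of pack_ready below 0.02 m/s and value of joint key_ready above 0.0045 m and contact force between the fingers and pack_ready above 0.4 N and contact force between the fingers and key_ready above 0.4 N), for 0.2 s.
At the end, for the whole second after the job is handed in: The green-lamp charger's pack is 3.5 to 48 mm out of its latched place, flat on the slide, still, and touched by a finger with over 0.4 N; a finger keeps its key down by over 4.5 mm with over 0.4 N; the other pack is latched (within 5 mm) and its key up (within 2 mm) (all of step 2 and x of pack_busy_mid in the frame of charger_busy between 0.015 and 0.025 m and value of joint key_busy below 0.002 m); the arm keeps its last pose, push and grip.
It fails at once if the charged pack slides past the front end of its charger (x of pack_ready_mid in the frame of charger_ready below -0.028 m).
It fails at once if a pack is lifted (height (world z) of any of pack_ready_mid, pack_busy_mid above 0.052 m).
It fails at once if the other charger's key is pressed or its pack shifted (value of joint key_busy above 0.003 m or distance of pack_busy_mid from where it was at the start of the episode above 0.006 m).
It fails at once if a cup is shifted or tipped (distance of any of cup_a_mid, cup_b_mid from where it was at the start of the episode above 0.015 m).
It also fails if it takes over 35 s, if anything falls off the work surface, if the arm or the gripper's body presses on something with over 40 N, if the wrist force passes 120 N, or if a joint passes its speed limit or range.

## Working session

There is one attempt and no reset: what is moved stays moved. The work goes in short steps, each a Python script; the robot and the scene stay as the last script left them, time stands still between calls to the robot, and variables do not carry over. Pictures are saved under pics/ and viewed, and the job is handed in when it is done.

```bash
ls; mkdir -p pics
python3 - <<'E'
from plant import r, vision, models, telemetry
import cv2
for n in ("scene","top"):
    im=vision.snapshot(n); cv2.imwrite(f"pics/{n}0.png",im[:,:,::-1])
    c=vision.get_calibration(n); print(n,c)
    for t in ("charger_ready","charger_ready_front","key_ready_top","pack_ready_mid","charger_busy","pack_busy_mid","cup_a_mid"):
        print(t,[(round(d['score'],2),[round(float(v),4) for v in d['at']]) for d in models.mark_of(t,n)])
print(telemetry.current_t(),r.nose_length,telemetry.current_tool_rot(),telemetry.current_opening())
E
```

```text
pics
scene {'fx': 409.8576363851557, 'fy': 409.8576363851557, 'cx': 246.12482121780292, 'cy': 194.13656952200182, 'position': array([0.24767157, 0.43500476, 0.71576594]), 'orientation': array([ 0.09596813, -0.27526653,  0.89813599, -0.3291963 ])}
charger_ready [(0.74, [0.6193, -0.1745, -0.0018])]
charger_ready_front [(0.76, [0.5538, -0.1882, 0.0238])]
key_ready_top [(0.54, [0.5837, -0.2334, 0.0443])]
pack_ready_mid [(0.97, [0.6407, -0.1673, 0.0422])]
charger_busy [(0.82, [0.6362, 0.1584, 0.0037])]
pack_busy_mid [(0.58, [0.6534, 0.1547, 0.0438])]
cup_a_mid [(0.93, [0.4349, 0.0257, 0.0265])]
top {'fx': 399.90923036854986, 'fy': 399.90923036854986, 'cx': 260.3008953882901, 'cy': 191.9659625086867, 'position': array([ 0.50614912, -0.0246458 ,  0.92232288]), 'orientation': array([-0.02200176,  0.71080505, -0.7027924 ,  0.0188403 ])}
charger_ready [(0.9, [0.6129, -0.1754, 0.0026])]
charger_ready_front [(0.87, [0.5502, -0.1863, 0.0209])]
key_ready_top [(0.7, [0.5813, -0.2342, 0.0398]), (0.38, [0.4353, -0.0423, 0.0124])]
pack_ready_mid [(0.83, [0.6417, -0.1695, 0.0417])]
charger_busy [(0.85, [0.6355, 0.1578, 0.0028])]
pack_busy_mid [(0.8, [0.6541, 0.1572, 0.0408])]
cup_a_mid [(0.9, [0.4331, 0.0235, 0.014])]
0.8 0.025 [-2.39715475e-05  8.31210691e-01  5.55957537e-01  6.53093112e-05] 0.09441210059242766
```

View pics/scene0.png

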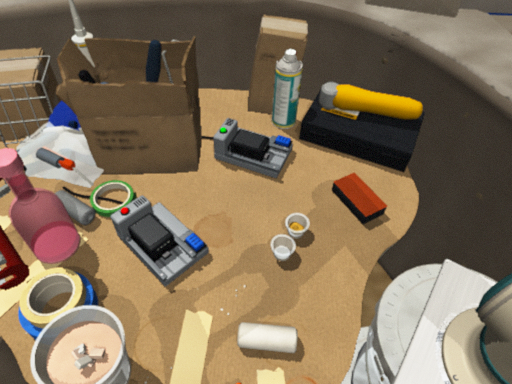

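View pics/top0.png

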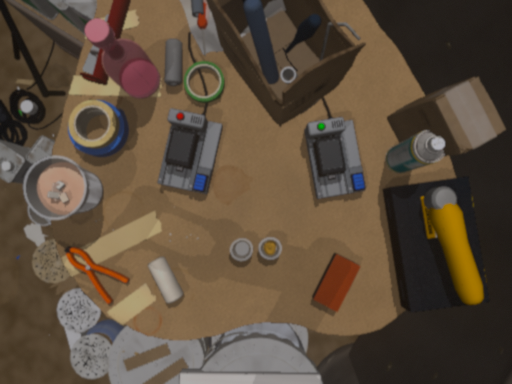

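The scene picture shows the green lamp on the far charger at (223,130) with its blue key at (283,142). In the top picture the lamp is at (321,126) and the key at (358,181), so the ready charger is the one at y≈-0.17. A spray can and the black box stand to its right. Next I'll fit the pose and check clearance to the can.

```bash
cat > h.py <<'E'
import numpy as np, cv2
from scipy.spatial.transform import Rotation as R
from plant import vision
def cam(n):
    c=vision.get_calibration(n); q=c['orientation']; return c,R.from_quat([q[1],q[2],q[3],q[0]]).as_matrix(),np.array(c['position'])
def ray(n,u,v,z):
    c,M,p=cam(n); d=M@np.array([(u-c['cx'])/c['fx'],(v-c['cy'])/c['fy'],1]); return p+d*(z-p[2])/d[2]
def proj(n,P):
    c,M,p=cam(n); q=(np.atleast_2d(P)-p)@M; return np.c_[c['fx']*q[:,0]/q[:,2]+c['cx'],c['fy']*q[:,1]/q[:,2]+c['cy']]
E
python3 - <<'E'
from h import *
from plant import models
from scipy.optimize import least_squares
loc={"charger_ready":(0,0,0),"charger_ready_front":(-.068,0,.022),"key_ready_top":(-.046,-.0545,.042),"pack_ready_mid":(.019,0,.042)}
A=[];B=[];px=[]
for k in range(2):
  for n in ("scene","top"):
    im=vision.snapshot(n)
    for t,l in loc.items():
        d=models.mark_of(t,n)
        if d: A.append(l);B.append(d[0]['at'])
    hsv=cv2.cvtColor(im,cv2.COLOR_RGB2HSV)
    if k==0:
      P={}
      for nm,lo,hi,t in (("key",(100,150,60),(125,255,255),"key_ready_top"),("lamp",(45,120,80),(80,255,255),None)):
        m=cv2.inRange(hsv,lo,hi)
        c0=proj(n,B[-2])[0] if nm=="key" else np.array([223,130] if n=="scene" else [321,126])
        nn,l,s,c=cv2.connectedComponentsWithStats(m)
        for i in range(1,nn):
            if s[i,4]>8 and np.hypot(*(c[i]-c0))<15: print(n,nm,c[i],s[i], ray(n,*c[i],.042 if nm=="key" else .074))
A=np.array(A)[:,:2];B=np.array(B)
f=lambda p:((np.c_[np.cos(p[2])*A[:,0]-np.sin(p[2])*A[:,1]+p[0],np.sin(p[2])*A[:,0]+np.cos(p[2])*A[:,1]+p[1]]-B[:,:2]).ravel())
s=least_squares(f,[.62,-.17,.2],loss='soft_l1',f_scale=.003); print(s.x,np.round(s.fun.reshape(-1,2)*1e3,1).tolist())
np.save('pose.npy',s.x)
for z in (0,): print('can base',ray('scene',285,124,z))
# can top in scene (291,52) / top-view (433,143): triangulate
def tri(a,b):
    best=min(np.arange(0,.35,.002),key=lambda z:np.linalg.norm(ray('scene',*a,z)-ray('top',*b,z))); return ray('scene',*a,best),ray('top',*b,best)
print('can top',tri((291,52),(434,143)))
print('card box top near corner',tri((252,57),(388,97)))
# overlay
x,y,t=s.x
M=np.array([[np.cos(t),-np.sin(t)],[np.sin(t),np.cos(t)]])
W=lambda p: np.r_[M@np.array(p[:2])+[x,y],p[2]]
boxes={'base':(-.068,.097,-.072,.040,0),'pack':(-.021,.059,-.028,.028,.062),'key':(-.063,-.029,-.0655,-.0435,.042),'lampH':(.066,.097,-.04,.04,.074)}
ims=[]
for n in ("scene","top"):
    im=vision.snapshot(n)[:,:,::-1]
    c=proj(n,W((0,0,.03)))[0].astype(int); S=4
    x0,y0=c-50
    cr=cv2.resize(im[y0:y0+100,x0:x0+100],None,fx=S,fy=S,interpolation=cv2.INTER_CUBIC)
    for b,(xa,xb,ya,yb,z) in boxes.items():
        q=proj(n,np.array([W((u,v,z)) for u,v in((xa,ya),(xb,ya),(xb,yb),(xa,yb))]))
        cv2.polylines(cr,[np.int32((q-[x0,y0]+.5)*S)],True,(0,255,255) if b!='base' else (255,0,255),1)
    ims.append(cr)
cv2.imwrite('pics/ov1.png',np.hstack(ims))
E
```

```text
scene key [282.38135593 140.80508475] [275 136  16  11 118] [ 0.58078164 -0.22864267  0.042     ]
scene lamp [222.74074074 129.66666667] [220 127   7   6  27] [ 0.70077328 -0.15072942  0.074     ]
top key [357.84666667 181.17333333] [352 174  12  16 150] [ 0.58329999 -0.23533886  0.042     ]
top lamp [321. 126.] [318 123   7   7  37] [ 0.69830281 -0.14907697  0.074     ]
[ 0.61852205 -0.17345911  0.17274295] [[1.5, -0.6], [-2.3, -0.3], [-1.5, 0.4], [-3.8, -0.8], [6.2, 0.4], [0.5, 1.8], [0.1, 0.4], [-3.3, 2.4], [2.8, -0.5], [-1.5, -0.0], [28.9, -48.9], [-2.2, -1.2], [6.9, -2.6], [-0.4, 4.8], [-1.4, 1.0]]
can base [ 0.62942717 -0.330814    0.        ]
can top (array([ 0.63501594, -0.33407036,  0.208     ]), array([ 0.63916296, -0.33262167,  0.208     ]))
card box top near corner (array([ 0.69704109, -0.26570038,  0.208     ]), array([ 0.72236298, -0.25058036,  0.208     ]))
```

View pics/ov1.png

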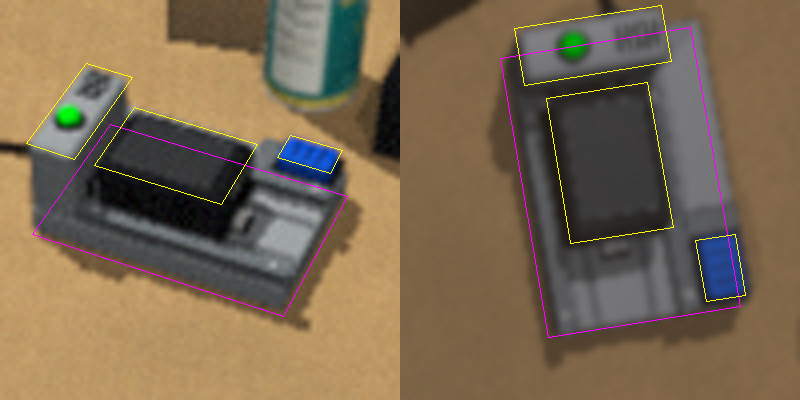

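Both overlays line up to within about 2 mm, and the can at (0.637,-0.333) clears the gripper body. I'll approach now with the fingers 53 mm apart, then hover just above the key and check.

```bash
cat >> h.py <<'E'
X,Y,T=0.6185,-0.1737,0.1727
Mz=np.array([[np.cos(T),-np.sin(T)],[np.sin(T),np.cos(T)]])
def W(a,b,z): return np.r_[Mz@np.array([a,b])+[X,Y],z]
def quat(s):
    xa=s*np.array([-np.sin(T),np.cos(T),0]); za=np.array([0,0,-1.]); 
    q=R.from_matrix(np.c_[xa,np.cross(za,xa),za]).as_quat(); return np.r_[q[3],q[:3]]
E
python3 - <<'E'
from h import *
from plant import *
tgt=W(-.040,-.019,.11+.025)
for s in (1,-1): print(s,inverse_kinematics(tgt,quat(s)))
js={s:inverse_kinematics(tgt,quat(s)) for s in (1,-1)}
s=min((k for k in js if js[k] is not None),key=lambda k:abs(js[k][5]))
q=quat(s); print('s',s,tgt)
r.move_to([.40,-.03,.26],q)
gripper_to(.0535)
r.move_to(W(-.040,-.019,.25),q)
r.move_l(W(-.040,-.019,.055+.025),vel=.12)
print(telemetry.current_t(),telemetry.current_ee_pos(),W(-.040,-.019,.08),telemetry.current_opening(),telemetry.current_wrist_force())
ims=[]
for n in ("scene","top"):
    im=vision.snapshot(n)[:,:,::-1]; c=proj(n,W(-.03,0,.05))[0].astype(int); x0,y0=c-50
    ims.append(cv2.resize(im[y0:y0+100,x0:x0+100],None,fx=4,fy=4,interpolation=cv2.INTER_CUBIC))
cv2.imwrite('pics/hov.png',np.hstack(ims))
E
```

```text
1 [-4.42711870e-01  4.00208176e-01  1.56180053e+00 -4.44089210e-16
  1.17958394e+00 -2.18620820e+00]
-1 [-4.42711870e-01  4.00208176e-01  1.56180053e+00 -4.44089210e-16
  1.17958394e+00  9.55384457e-01]
s -1 [ 0.58236004 -0.19929108  0.135     ]
7.35 [ 0.58289932 -0.19950961  0.08076929] [ 0.58236004 -0.19929108  0.08      ] 0.053633460102680795 [ 0.53282158 -0.28129019  0.70899737]
```

View pics/hov.png

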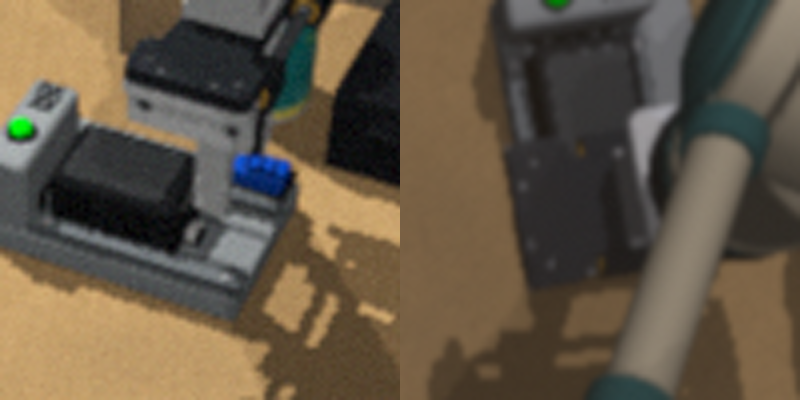

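Run:
```python
from h import *
from plant import *
n="scene"; im=vision.snapshot(n)[:,:,::-1]; c=proj(n,W(-.03,-.02,.05))[0].astype(int); x0,y0=c-40;S=7
cr=cv2.resize(im[y0:y0+80,x0:x0+80],None,fx=S,fy=S,interpolation=cv2.INTER_CUBIC)
for yc in (-.052,.014):
  for z in (.0555,.09):
    q=proj(n,np.array([W(-.04+a*.008,yc+b*.00625,z) for a,b in((-1,-1),(1,-1),(1,1),(-1,1))]))
    cv2.polylines(cr,[np.int32((q-[x0,y0]+.5)*S)],True,(0,255,255) if z<.06 else (0,255,0),1)
q=proj(n,np.array([W(a,b,.042) for a,b in((-.063,-.0655),(-.029,-.0655),(-.029,-.0435),(-.063,-.0435))]))
cv2.polylines(cr,[np.int32((q-[x0,y0]+.5)*S)],True,(0,0,255),1)
cv2.imwrite('pics/hov2.png',cr)
```

```text
(no output)
```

View pics/hov2.png

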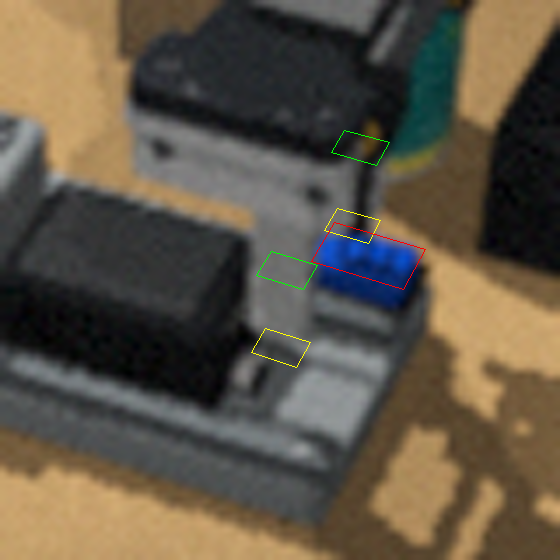

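The tips sit where predicted: the front finger is over the slide at about (285,345) in the zoomed view, clear of the pack face, and the back finger is over the key. Pressing now, first with a guard to find the key top.

Run:
```python
from h import *
from plant import *
st=lambda l:print(l,round(telemetry.current_t(),2),np.round(telemetry.current_ee_pos(),4),np.round(telemetry.current_wrist_force(),2),np.round(telemetry.current_torque(),2))
st('0')
z0=telemetry.current_ee_pos()[2]
g=r.move_l(W(-.04,-.019,.025+.036),vel=.03,guard=1.5); st(('contact',g))
```

```text
0 7.5 [ 0.5827 -0.1995  0.0807] [0.69 0.02 0.28] [-0.05  0.18 -0.02]
('contact', True) 7.99 [ 0.5823 -0.1993  0.0655] [-0.46  0.29  0.66] [0.02 0.1  0.01]
```

Run:
```python
from h import *
from plant import *
st=lambda l:print(l,round(telemetry.current_t(),2),np.round(telemetry.current_ee_pos(),4),np.round(telemetry.current_wrist_force(),2),np.round(telemetry.current_torque(),2))
for z in (.0635,.0615,.0595,.0585):
    g=r.move_l(W(-.04,-.019,z),vel=.02,guard=20); st((z,g))
r.hold(.3); st('hold')
```

```text
(0.0635, False) 8.27 [ 0.5822 -0.1993  0.0634] [-0.76 -0.33  1.84] [-0.03  0.17  0.02]
(0.0615, False) 8.52 [ 0.5803 -0.1993  0.0611] [-5.78 -0.76  5.42] [-0.17  1.    0.28]
(0.0595, False) 8.77 [ 0.5804 -0.1993  0.0601] [-7.17 -0.43  8.92] [-0.24  1.26  0.25]
(0.0585, False) 9.02 [ 0.5804 -0.1993  0.0599] [-7.6   0.75 13.18] [-0.21  1.48  0.27]
hold 9.32 [ 0.5804 -0.1993  0.0599] [-7.67  0.88 14.48] [-0.23  1.46  0.29]
```

Run:
```python
from h import *
from plant import *
n="scene"; im=vision.snapshot(n)[:,:,::-1]; c=proj(n,W(-.03,-.02,.05))[0].astype(int); x0,y0=c-40;S=7
cr=cv2.resize(im[y0:y0+80,x0:x0+80],None,fx=S,fy=S,interpolation=cv2.INTER_CUBIC)
cv2.imwrite('pics/end.png',cr)
for n in("scene","top"):
  vision.snapshot(n)
  for t in("pack_ready_mid","key_ready_top","pack_busy_mid","cup_a_mid"):
    d=models.mark_of(t,n)
    for e in d[:2]:
      a=np.array(e['at']); print(n,t,round(e['score'],2),np.round(a,4),np.round(Mz.T@(a[:2]-[X,Y]),4))
print(telemetry.current_t(),telemetry.current_wrist_force(),telemetry.current_ee_pos())
```

```text
scene pack_ready_mid 0.75 [ 0.6324 -0.1723  0.0416] [ 0.0139 -0.001 ]
scene key_ready_top 0.38 [ 0.5855 -0.2368  0.0386] [-0.0434 -0.0565]
scene pack_busy_mid 0.83 [0.6543 0.1526 0.0419] [0.0913 0.3153]
scene cup_a_mid 0.6 [0.4334 0.0265 0.0244] [-0.1479  0.229 ]
top pack_ready_mid 0.63 [ 0.6298 -0.1706  0.0414] [0.0117 0.0011]
top pack_busy_mid 0.57 [0.656  0.1569 0.0429] [0.0938 0.3192]
top cup_a_mid 0.7 [0.4341 0.023  0.0136] [-0.1479  0.2255]
9.8667 [-6.98177132  0.57855444 13.76599436] [ 0.58041042 -0.19929249  0.05995251]
```

View pics/end.png

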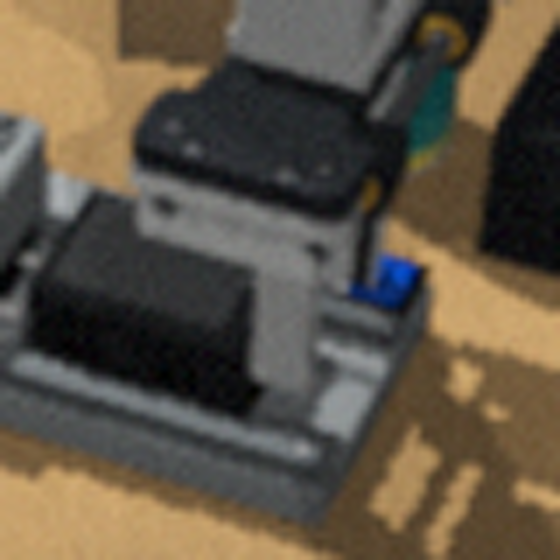

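The picture shows the pack popped out, its front face against the finger at about (255,340), and the key pressed down under the other finger at about (385,280). The forces are steady, so I'm handing in.

Run:
```python
from plant import *
r.sign_off(); print(telemetry.current_t(),telemetry.current_wrist_force(),telemetry.current_ee_pos())
```

```text
the job is handed in; nothing more can be done
the job is handed in; nothing more can be done
```

The green-lamp charger's key is held down by one finger and its popped-out pack is trapped against the other. I handed the job in like that at about 9.9 s; no verdict was reported.

**How it went:** I found the charger from both cameras, with its origin at about (0.6185, -0.174) and its axis turned 0.173 rad. I then set the fingers 53 mm apart, one over the key and one waiting over the slide, and pressed straight down.

**Last checks before hand-in:**
- **Key:** the finger stalled with its tip at z ≈ 35 mm, where the key's hard stop should be, pushing with about 14 N.
- **Pack:** it presses on the finger with about 7 N along the slide and was still. The networks put its middle at charger x ≈ 12–14 mm; the finger's position gives about 8 mm. Both are inside the allowed range.
- **Rest of the scene:** the other pack and the cup class read within a few millimetres of where they started, which is within the networks' error. I did not check the second cup separately.

**Weak reading:** the score for the pressed key was low in the scene view (0.38), and it was not found at all from the top view, where the gripper covers it. That the key is down rests on the stalled height, the force and the final picture.

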